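# Find the full ink cartridge by weight and snap it into the printer

### The job

Of the two look-alike black ink cartridges on the bench one is full and one is spent: feel by lifting them which is heavier. Push the full, heavier one straight down into the empty bay of the printer's carriage, fully home until its latch snaps over it, feeling your way and without forcing it, and stand the spent one upright in the blue returns tray. Leave the other things on the bench where they are.

Things in the scene. Friction and masses are not known exactly. Their poses are not given: they have to be found in the camera images.
- cart_1: one of two look-alike closed black ink cartridges, upright on the bench. Case 76 (x) x 44 (y) x 78 (z) mm, origin at the centre of its underside, z up. Centred on top a grip tab, 12 mm thick along x, 30 mm wide along y, z = 78 to 108 mm: take it across the 12 mm. On the +x end a catch bar stands out 4 mm (12 mm wide, z = 17 to 25 mm): this end goes to the latch
- cart_2: the other cartridge: same look, size, axes and origin as cart_1. One of the two is full, the other spent; the full one weighs more than twice the other, both are under 0.35 kg with the weight central. Either may be the full one
- bay (a point): middle of the carriage's empty bay, at the lowest its floor can be (56 mm above the bench). The real floor lies 0 to 6 mm higher with the paper-gap setting, not measured; on it a rubber seal 1.5 mm high gives 8 N per mm, then a hard stop. x along the bay, towards the latch; z up. Inside 78.6 (x) x 46.6 (y) mm; a cartridge goes in with its axes parallel, catch bar through the 18 mm gap in the +x wall
- carriage: ink carriage of the opened printer (printer fixed; carriage anywhere along its rail, held stiffly); origin and axes as bay. The bay's walls rise 40 mm over its floor, then flare outward by about 3 mm up to 45 mm. Three colour cartridges stand on its -y side, from y = -29 mm outward, up to 102 mm over the floor; nothing near is higher. It bears at most 20 N
- latch (a joint): white sprung hinged latch on the bay's +x end: rad, 0 at rest, grows as its nose is pushed out (up to 0.35). The catch bar meets the sloped nose with the underside about 14 mm over the bay floor and must be pushed past it, some 2 to 8 N beyond the weight; about 1.5 mm over the floor, as the seal is touched, the nose snaps back to 0 over the bar.
- tray: blue open returns tray fixed to the bench, 150 (x) x 120 (y) x 36 (z) mm outside, walls and floor 4 mm; origin at the centre of its underside
- tape: roll of amber tape lying flat, 84 mm across, 24 mm high (bystander); origin at the centre of its underside
- driver: red-handled screwdriver, 160 mm long, lying along its x (bystander); origin under its middle
- cleaner: white cleaner bottle with a blue cap, 48 mm across, 110 mm high (bystander); origin at the centre of its underside
- gear: white plastic gear wheel, 44 mm across, 16 mm high (bystander); origin at the centre of its underside
There are look-alikes about, which are no part of the job. What is shaped like the cart_2 but red or yellow is not meant.

How it is judged:
By the outcome, as a careful person would: the job done as asked, in the order asked, and still so for the second after the job is handed in, with the robot touching nothing.
It also fails if it takes over 72 s, if anything falls off the work surface, if the arm or the gripper's body presses on something with over 40 N, if the wrist force passes 120 N, or if a joint passes its speed limit or range.

### The arm

A 6-joint arm with a two-finger parallel gripper is mounted at the origin on the work surface. World frame = base frame: x ahead of the robot, y to its left, z up, the work surface at z = 0. Lengths are in m, angles in rad, forces in N, time in s.
With the tool pointing down it reaches from about 0.35 to 0.875 m from the base axis. Payload 4.2 kg.
Tool frame: the origin (TCP) lies at the very end of the fingers, on their centre line; the grasp point (between the pads) lies 19 mm behind it; z points along the fingers, y is the line along which they close (so a half turn about z gives the same grasp; the last joint's range is limited). The gripper opens to 87 mm and grips with 3 to 60 N. Pads are 19 mm wide; open, the fingers measure 117 mm over their backs; the gripper's body (75 mm by 190 mm) begins 51 mm behind the grasp point.
Start: joints at [-1.084, 0.385, 0.008, 0, -1.194, -0.259], TCP at [0.141, -0.609, 0.223] pointing down, gripper open.
Joint ranges: [-3.14, 3.14], [-1.21, 2.06], [-1.07, 1.41], [-3.16, 2.05], [-2.99, -0.16], [-3.1, 3.1]. Speed limits (rad/s): [2.79, 2.79, 3.14, 3.14, 3.14, 3.14].

### API

Orientations are given as [roll, pitch, yaw] about the fixed x, y, z axes, in that order (R = Rz(yaw) Ry(pitch) Rx(roll)).
In Python, from bench import bot, snapshot, get_calibration gives the robot as it stands. The module is installed in compiled form; this text tells all that it offers.
- The arm moves only by the shell command python3 -m creep 'ROWS' [FORCE]. ROWS is JSON, a list that holds one entry, the list of rows, each a list of 5 numbers: the opening in per cent of the stroke, from 0 (shut) to 100 (fully open), then the shift along the tool's x, y, z in mm, then the turn about the tool's z in degrees. A call has 1 to 10 rows; each row is the pose to reach, as a shift and turn from the pose commanded when the call began, along the tool's axes at that moment; what a row does not reach only later rows make up. A row lasts 1/8 s, in which the tool goes at most 62.5 mm and 10.7 degrees, less where a joint would pass 70% of its speed; a pose out of reach is approached as far as the arm can. A call with a gripper value outside its range is refused whole. The fingers move at their own pace and stop on an object; FORCE is the grip in N (left out, the last holds). Time passes only in rows, so rows that repeat a pose let the fingers close. It gives the time, the measured TCP pose, the force, the opening and the grip force at its end, in the units of the state.
- bot.get_state(): the state, without advancing time (a new reading comes with each control period).
- snapshot(name): name is "side" or "top" or "wrist"; returns (picture, depth): 420x560x3 uint8, red, green, blue; 420x560 float32, m along the optical axis (not along the pixel's ray), 0 where there is no reading.
- get_calibration(name): a dict with "fx", "fy", "cx", "cy" (pixels), "k1" (the pictures are not rectified: a ray, as slopes to the right and down, at radius r is drawn at 1 + k1 r^2 times it, then the intrinsics apply), "R" (3x3) and "t" (3): a world point X has camera coordinates R X + t; the wrist camera has in their place "T_tool_cam" (4x4, takes a point from camera to tool coordinates, whose origin is the TCP and whose axes are the flange's). Camera axes: x right, y down, z forward; pixel columns grow to the right and rows downward; lengths in m; the calibration is good to about 2 mm. A picture is of the moment at which its call begins: read the wrist's pose just before it. get_calibration takes no time and is no camera call.
- bot.hand_in(): hands the job in; it is judged then, once.
The state is a dict: "clock": time; "q": joint angles; "dq": joint speeds; "tau": joint torques, N m; "position": TCP position; "eef_rot": TCP orientation; "ft_force": force on the tool from outside, world axes, zero at the start; "torque": the same for the moment, N m; "grip_width": finger opening in m; "gripper_force": force on a finger pad.
Only numpy, scipy, OpenCV 4.12 (cv2) and the standard library are available. Lean on these libraries where they do the work, as an engineer would, in place of code of your own. Each camera call takes 0.05 s, during which the arm holds its last target. There are 200 camera calls.

## Working session

There is one attempt and no reset: what is moved stays moved. The work goes in short steps, Python scripts to look and compute and a shell command to move; the robot and the scene stay as the last step left them, time stands still between calls to the robot, and variables do not carry over. Pictures are saved under pics/ and viewed, at most 10 in all, crops included, and the job is handed in when it is done.

```bash
mkdir -p pics
python3 - <<'E'
from bench import bot, snapshot, get_calibration
import cv2, numpy as np
s=bot.get_state(); print({k:np.round(v,3).tolist() for k,v in s.items()})
for n in("side","top"):
    im,d=snapshot(n); cv2.imwrite(f"pics/{n}0.png",im[:,:,::-1]); np.savez(f"{n}0.npz",im=im,d=d)
    c=get_calibration(n); print(n,{k:np.round(v,3).tolist() for k,v in c.items()})
c=get_calibration("wrist");print({k:np.round(v,4).tolist() for k,v in c.items()})
E
```

```text
{'clock': 0.0, 'q': [-1.084, 0.386, 0.007, -0.001, -1.194, -0.259], 'dq': [0.001, 0.001, 0.001, 0.0, 0.0, -0.001], 'tau': [0.001, -39.067, 18.74, 4.22, 0.011, -0.0], 'position': [0.141, -0.608, 0.221], 'eef_rot': [3.139, -0.0, -2.914], 'ft_force': [-0.11, -0.371, 0.722], 'torque': [-0.026, -0.011, -0.05], 'gripper_force': 0.0, 'grip_width': 0.087}
side {'fx': 468.925, 'fy': 468.925, 'cx': 280.377, 'cy': 212.573, 'k1': -0.063, 'R': [[-0.992, -0.125, -0.002], [-0.066, 0.534, -0.843], [0.106, -0.836, -0.538]], 't': [0.506, 0.046, 1.129]}
top {'fx': 448.818, 'fy': 448.818, 'cx': 274.32, 'cy': 202.894, 'k1': -0.054, 'R': [[-0.073, -0.997, 0.002], [-0.973, 0.071, -0.22], [0.219, -0.018, -0.975]], 't': [0.135, 0.517, 0.904]}
{'fx': 366.7317, 'fy': 366.7317, 'cx': 279.0972, 'cy': 209.2197, 'k1': -0.03, 'T_tool_cam': [[-0.0011, -0.9708, -0.24, 0.0644], [1.0, -0.0013, 0.0008, -0.0002], [-0.0011, -0.24, 0.9708, -0.1622], [0.0, 0.0, 0.0, 1.0]]}
```

View pics/top0.png

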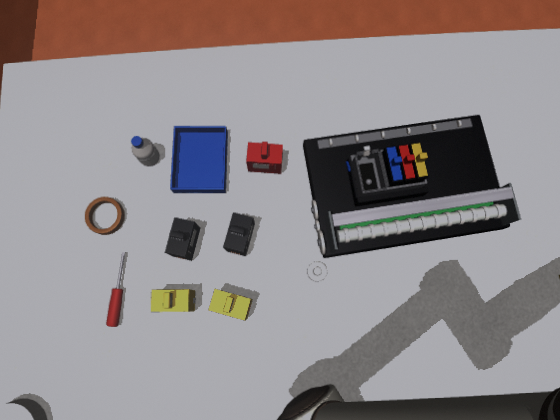

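View pics/side0.png

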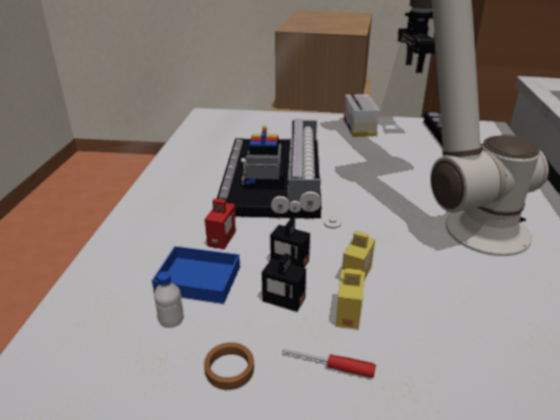

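The top view shows the black cartridges at about (183,239) and (239,234), the tray at (200,160), and the bay at (368,177). The white latch is at (367,152), on the far (+x) side, and the colour cartridges are to the right of the bay. The side view agrees. The red and yellow look-alikes are at (265,158), (172,300) and (230,304).

```bash
cat > h.py <<'E'
from bench import bot, snapshot, get_calibration
import cv2, numpy as np
from scipy.spatial.transform import Rotation as Ro
def xyz(n,d,s=None):
    c=get_calibration(n); K=np.array([[c['fx'],0,c['cx']],[0,c['fy'],c['cy']],[0,0,1.]])
    v,u=np.mgrid[:420,:560].astype(float)
    r=cv2.undistortPoints(np.stack([u,v],-1).reshape(-1,1,2),K,np.array([c['k1'],0,0,0,0.])).reshape(420,560,2)
    P=np.dstack([r*d[...,None],d])
    if n=='wrist':
        T=np.array(c['T_tool_cam']); P=P@T[:3,:3].T+T[:3,3]
        return P@Ro.from_euler('xyz',s['eef_rot']).as_matrix().T+np.array(s['position'])
    return (P-np.array(c['t']))@np.array(c['R'])
def rect(pts):
    """min-area rectangle in mm: centre, sizes, angle of long side (deg)"""
    (c,(w,h),a)=cv2.minAreaRect((pts[:,:2]*1000).astype(np.float32))
    if w<h: w,h,a=h,w,a+90
    return np.round([*c,w,h,a],1)
def blobs(m,amin=30):
    n,l,st,_=cv2.connectedComponentsWithStats(m.astype(np.uint8))
    return [(l==i) for i in range(1,n) if st[i,4]>=amin]
E
python3 - <<'E'
from h import *
z=np.load('top0.npz'); im=z['im'].astype(int); W=xyz('top',z['d']); H=W[...,2]
ok=z['d']>0; br=im.max(2)
v,u=np.mgrid[:420,:560]
print('bench z',np.median(H[330:400,30:90]))
roi=(u<290)&(v>200)&(v<275)&ok
for nm,lo,hi in(('case',.068,.088),('tab',.095,.118)):
    for b in blobs(roi&(H>lo)&(H<hi),8):
        ys,xs=np.nonzero(b); print(nm,xs.mean().round(),ys.mean().round(),b.sum(),rect(W[b]),np.median(H[b]).round(4), W[b].mean(0).round(4))
bl=(im[...,2]>1.6*im[...,0])&(im[...,2]>50)&(u>165)&(u<235)&(v>120)&(v<200)
b=max(blobs(bl),key=lambda b:b.sum()); print('tray',rect(W[b&(H>.025)]),np.median(H[b&(H>.025)]))
roi=(u>300)&(u<400)&(v>135)&(v<210)&ok
print((H[140:205:4,345:397:4]*1000).astype(int))
for n in [(150,367),(165,367),(177,367),(190,367)]: print(n,W[n].round(4))
E
python3 - <<'E'
import cv2
a=cv2.imread('pics/top0.png')[120:290,150:440]
cv2.imwrite('pics/c0.png',cv2.resize(a,(798,468),interpolation=cv2.INTER_CUBIC))
E
```

```text
bench z -0.0002922993420787008
case 238.0 232.0 689 [466.4 177.   76.3  44.2 160.8] 0.0774 [0.465  0.1764 0.0774]
case 180.0 237.0 701 [464.8 298.6  76.7  45.4 163. ] 0.0774 [0.4634 0.2973 0.0773]
tab 237.0 230.0 103 [465.9 177.1  29.8  12.8  71.4] 0.1071 [0.4655 0.1767 0.1061]
tab 177.0 235.0 106 [464.4 298.6  30.1  13.1  74.6] 0.1068 [0.4639 0.2979 0.1062]
tray [517.2 234.1 444.2 153.2  11.4] 0.03401556990874988
[[ 45  42  38  48  41  39  38  41  43  35  36  35  37]
 [ 36  42  37  34  36  36  32  35  33  34  35  35  32]
 [ 33  36  33  33  36 104 105  36  33  31 128 134 133]
 [ 34  34  34  36 101  95  92 100  99 102 128 134 132]
 [ 35  34  56  92  91  63  70  71  88 104 123 134 134]
 [ 34  66  72 105  57  55  61  55  81 101 120 133 156]
 [ 35  64  63 104  58  58  59  55  74 100 112 132 149]
 [ 37  66  51  91  58  55  59  59  70  96 106 129 134]
 [ 34  46  50  83  58  60  61  58  55  89 101 125 134]
 [ 34  39  65  80  97  58  58  54  60  85 101 115 131]
 [ 31  35  67  71 105  59  60  58  58  80 103 116 130]
 [ 34  34  62  62 104  60  57  62  58  72  98 106 106]
 [ 35  35  57  55  90  58  55  58  58  98 101  96  92]
 [ 36  36  46  47  86  96  92  84  80  71  76  74  75]
 [ 33  33  38  68  77  74  76  75  76  73  75  73  74]
 [ 35  33  36  67  74  75  77  71  63  56  50  42  34]
 [ 38  32  30  55  46  41  37  35  34  36  38  34  51]]
(150, 367) [ 0.6159 -0.1053  0.0995]
(165, 367) [ 0.5947 -0.1107  0.0608]
(177, 367) [ 0.5681 -0.1078  0.059 ]
(190, 367) [ 0.5289 -0.0944  0.1015]
```

View pics/c0.png

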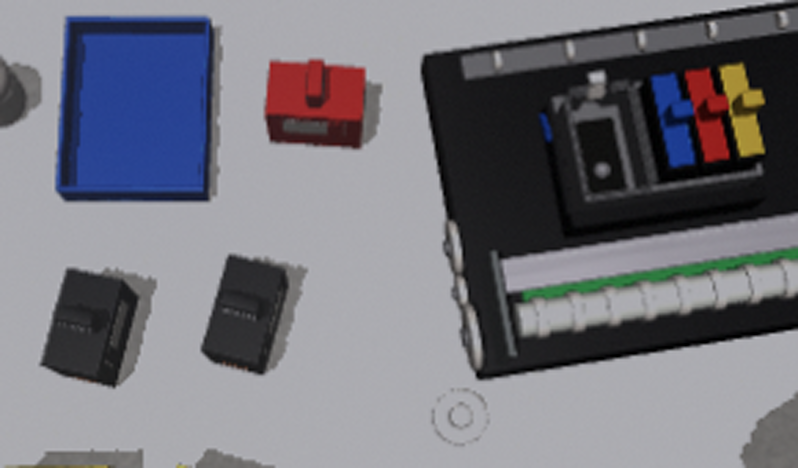

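The crop shows the latch at (597,80) and the bay's mouth around (600,150). It does not show which end of each cartridge has the catch bar. Next I go above the bay for a close look.

```bash
python3 -m creep '[[[100,-40,30,-40,-8],[100,-528,394,-80,-80],[100,-528,394,-80,-80],[100,-528,394,-80,-80],[100,-528,394,-80,-80],[100,-528,394,-80,-80],[100,-528,394,-80,-80],[100,-528,394,-80,-80],[100,-528,394,-80,-80],[100,-528,394,-80,-80]]]'
```

```text
clock: 1.35
position: [0.5358, -0.1411, 0.2992]
eef_rot: [3.141, 0.0, -1.517]
ft_force: [1.4, -1.0, 0.0]
grip_width: 0.087
gripper_force: 0.0
```

Run:
```python
from h import *
s=bot.get_state(); im,d=snapshot('wrist'); np.savez('w1.npz',im=im,d=d,p=s['position'],e=s['eef_rot'])
cv2.imwrite('pics/w1.png',im[:,:,::-1]); W=xyz('wrist',d,s)
print(s['position'],s['eef_rot'])
np.set_printoptions(linewidth=220)
print((W[60:400:14,150:430:14,2]*1000).astype(int))
```

```text
[ 0.53583661 -0.14109359  0.29920918] [ 3.14116695e+00  8.96043124e-05 -1.51717288e+00]
[[ 41  38  36  36  37  35  37  36  36  36  36  35  87 111 111  88  84   1   1   0]
 [ 41  41  35  35  36  34  37  35  34  36  37  36  87 110 110  87  36  -1   0  -1]
 [ 42  41  35  36  35  35  36  37  35  36  34  37  88 110 111  90  86  -1   0   1]
 [ 52  42  35  36  37  99  98  98  99  97  76  38  88 110 111  86  37   0   1   0]
 [ 40  42  38  35 135 134 162 134 133 130  78  35  53 110 110  87  35   0   0   0]
 [ 35  40  37  36 135 134 159 135 135 132  76  35  54 110 112  86  36   0   0   0]
 [ 35  42  34  36 135 134 151 134 134 134  75  36  53 110 110  87  78   0   0   0]
 [ 35  53  36  37 134 134 160 133 135 134  76  37  52 110 111  87  36   0   0   0]
 [  2  42  34  35 135 136 135 135 134 134  75  36  51 112 110  90  36   0   0   0]
 [  1  41  35  36 134 135 161 134 133 135  76  35  50 110 111  88  35   0   0   0]
 [  2  42  35  35  94  58  59  59  60  58  76  34  51 110 111  91  37  -1   1   0]
 [  0  42  41 104  90  57  61  60  60  58  75  35  50 111 111  88  36   1   0   1]
 [  0  43  42  3
[... 363 characters left out ...]
86 386 386 386 387 386 386 386 386]
 [349 335   1   1  -1   1   1   0   1   0  48  50  89 110 110  94  94 327 344 348]
 [348 338   0   0   1  -1   0   0   0   0   0   1  -1   0  77  81   0   0 344 348]
 [348   1   1  22  17   0   2   0   0   0   0   1   0   0   1   0   0   0 346 347]
 [  0   1  -1  51  46   1   0 398 461 398 399 399 398 398 399 399 399 400 399 399]
 [406 406 406 405 406 405 406 406 406 406 405 406 405 405 405 405 405 406 406 406]
 [409 410 409 409 409 409 410 409 409 408 409 409 410 410 409 409 409 409 409 410]
 [411 412 414 414 413 413 414 413 413 413 413 413 413 413 413 413 413 411 411 411]
 [414 417 417 416 417 417 416 416 416 416 416 416 416 415 416 417 416 416 411 412]]
```

View pics/w1.png

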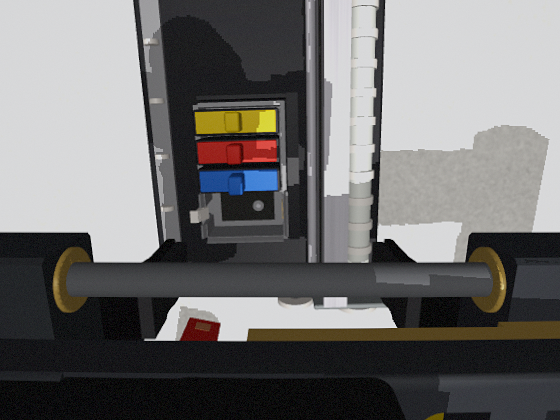

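The wrist view shows the bay at (245,205), the latch at (200,215), and the colour cartridges above the bay. The gripper hides everything below row 240. I take one closer look with the bay nearer the picture's centre.

```bash
python3 -m creep '[[[100,-54,-32,65,0],[100,-54,-32,65,0],[100,-54,-32,65,0]]]'
python3 - <<'E'
from h import *
s=bot.get_state(); im,d=snapshot('wrist'); np.savez('w2.npz',im=im,d=d,p=s['position'],e=s['eef_rot'])
cv2.imwrite('pics/w2.png',cv2.resize(im[60:270,130:410,::-1],(800,600),interpolation=cv2.INTER_CUBIC)); W=xyz('wrist',d,s)
print(s['position'],s['eef_rot'])
v,u=np.mgrid[:420,:560]; H=W[...,2]; I=im.astype(int)
for n,m in(('blue',(I[...,2]>1.6*I[...,0])&(I[...,2]>60)),('red',(I[...,0]>1.8*I[...,2])&(I[...,0]>1.8*I[...,1]))):
    for b in blobs(m&(H>.125)&(H<.142)&(v<250),200): print(n,b.sum(),rect(W[b]))
reg=(abs(W[...,0]-.567)<.06)&(abs(W[...,1]+.107)<.045)
for lo,hi in((.05,.066),(.09,.099),(.099,.109)):
    for b in blobs(reg&(H>lo)&(H<hi),60):
        print(lo,b.sum(),rect(W[b]),np.percentile(H[b],[10,50,90]).round(4),'uv',u[b].mean().round(),v[b].mean().round())
E
```

```text
clock: 1.78
position: [0.5633, -0.0863, 0.2317]
eef_rot: [3.136, 0.0, -1.516]
ft_force: [0.1, -0.4, 0.1]
grip_width: 0.0872
gripper_force: 0.0
[ 0.56325112 -0.08630134  0.23168074] [ 3.13598963e+00  5.49664327e-05 -1.51557448e+00]
blue 2409 [ 574.  -149.6   71.6   19.5    4.6]
red 2612 [ 576.4 -176.6   70.5   21.1    4.7]
0.05 156 [ 621.8 -130.5   43.5    7.7   94.1] [0.0579 0.0588 0.0596] uv 214.0 135.0
0.05 4423 [ 573.5 -107.4   85.6   44.7    4.4] [0.0584 0.0599 0.0613] uv 272.0 167.0
0.09 446 [ 570.4 -110.5   85.8   56.2    4.8] [0.0916 0.0962 0.0988] uv 281.0 189.0
0.09 115 [ 613.5 -106.1   13.2    7.3  109.2] [0.0911 0.0943 0.098 ] uv 219.0 172.0
0.099 1515 [ 568.  -108.9   83.3   56.8    4.8] [0.0996 0.1028 0.1046] uv 285.0 175.0
0.099 119 [ 613.5 -122.    14.2    5.3   94.8] [0.0999 0.1029 0.1046] uv 218.0 153.0
0.099 195 [ 619.9 -105.4   11.7    9.9   95.2] [0.1005 0.1037 0.1048] uv 210.0 174.0
0.099 119 [610.9 -89.6  14.6   5.4  94.8] [0.0995 0.1027 0.1047] uv 221.0 193.0
```

View pics/w2.png

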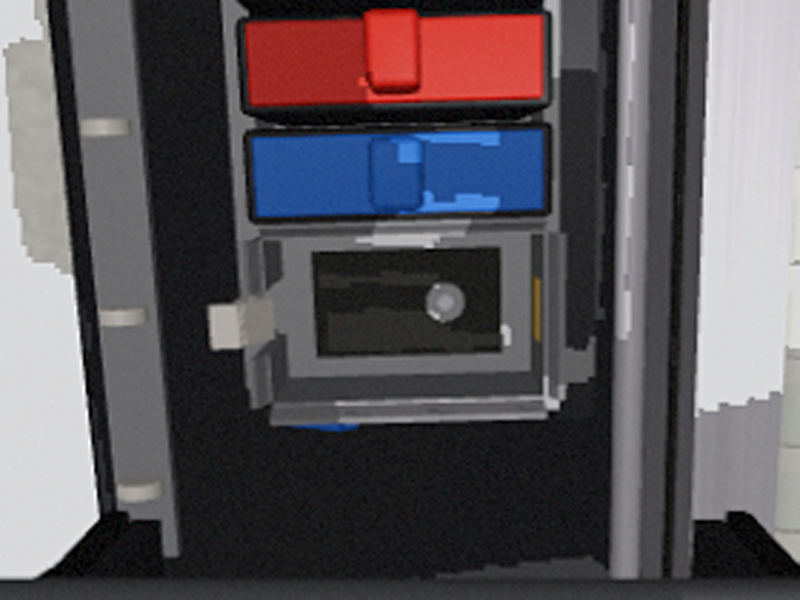

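The picture shows the bay cleanly. Its floor is around (410,300), and the latch block is at (240,322) on the +x side. The wall rims are at rows 240 and 410 and at columns 260 and 555.

Run:
```python
from h import *
z=np.load('w2.npz'); s=dict(position=z['p'],eef_rot=z['e']); W=xyz('wrist',z['d'],s); H=W[...,2]
a=np.deg2rad(4.7); o=np.array([.570,-.109])
D=W[...,:2]-o; X=(D[...,0]*np.cos(a)+D[...,1]*np.sin(a))*1000; Y=(-D[...,0]*np.sin(a)+D[...,1]*np.cos(a))*1000
np.set_printoptions(linewidth=200,suppress=True)
def prof(c,lim,m):
    for k in range(*lim,2):
        q=m&(c>=k)&(c<k+2)
        if q.sum()>5: print(k,(np.percentile(H[q],[5,50,95])*1000).round(1),q.sum(),end=' | ')
    print('\n')
prof(Y,(-34,36),abs(X)<25)
prof(X,(-54,60),(abs(Y-2)<18)&(abs(Y)>10))
```

```text
-34 [133.9 135.  160.6] 193 | -32 [129.7 131.4 135.4] 187 | -30 [127.9 129.7 131. ] 71 | -28 [102.6 104.2 105.5] 163 | -26 [ 98.2 100.3 102.8] 148 | -24 [97.8 98.8 99.9] 41 | -22 [57.9 58.8 60. ] 58 | -20 [57.5 58.8 60. ] 126 | -18 [57.8 59.7 61.4] 127 | -16 [59.1 60.3 61.3] 125 | -14 [59.3 60.4 61.7] 131 | -12 [ 59.9 316.  318.2] 582 | -10 [314.4 317.7 319.4] 2923 | -8 [ 61.4 319.1 320.2] 2238 | -6 [ 61.  319.2 343.3] 1840 | -4 [334.4 344.2 351.5] 18459 | -2 [328.1 341.4 350.7] 6190 | 0 [ 60.2 329.9 345. ] 509 | 2 [ 59.6  61.8 345.1] 236 | 4 [ 59.5  61.  345. ] 171 | 6 [59.2 60.5 61.8] 123 | 8 [59.2 60.4 61.6] 118 | 10 [59.2 60.3 61.2] 117 | 12 [59.  60.4 61.6] 117 | 14 [59.4 60.5 61.6] 110 | 16 [58.2 59.7 61.2] 104 | 18 [57.8 58.8 59.9] 112 | 20 [57.8 59.  60.5] 117 | 22 [58.7 80.4 99. ] 660 | 24 [ 99.  101.2 103.8] 213 | 26 [102.4 104.  105.1] 159 | 28 [102.6 103.5 104.4] 25 | 

-54 [242.  307.8 325.3] 1734 | -52 [ 76.4 294.7 319.6] 528 | -50 [ 75.4 242.6 281.6] 179 | -48 [233.6 245.  281. ] 186 | -44 [102.7 104.  105.3] 50 | -42 [ 98.9 101.6 103.8] 62 | -40 [ 58.2  80.4 100.2] 13
[... 657 characters left out ...]
318. ] 68 | 12 [ 59.1  62.  317.5] 76 | 14 [ 59.2  61.6 317.6] 79 | 16 [ 58.9 314.9 317.9] 83 | 18 [ 59.  315.4 318. ] 86 | 20 [ 59.1 315.3 318. ] 91 | 22 [ 59.3 315.6 318. ] 97 | 24 [ 59.7 315.8 318.6] 116 | 26 [ 59.2 315.4 318.1] 102 | 28 [ 59.4 315.7 318. ] 115 | 30 [ 58.2 315.8 318. ] 114 | 32 [ 57.9 315.9 317.9] 125 | 34 [ 58.3 316.1 318.2] 119 | 36 [ 58.1 315.6 317.9] 114 | 38 [ 59.5 241.1 317.5] 518 | 40 [ 99.  278.5 317.8] 321 | 42 [236.7 315.2 324.7] 1514 | 44 [246.7 300.4 325.3] 1802 | 46 [239.7 324.1 325.9] 489 | 48 [257.8 324.6 325.9] 379 | 50 [290.1 324.8 325.9] 340 | 52 [ 59.  324.4 325.6] 178 | 54 [310.7 317.  320.9] 21 | 56 [ 35.3 311.9 319. ] 17 | 58 [ 34.7  36.2 312.9] 23 |
```

The bay centre is at about (0.570,-0.109), its x axis is at 4.7°, and its floor is at about 0.059. Next I find which end of each cartridge has the catch bar, using the views I already have.

Run:
```python
import cv2,numpy as np
a=cv2.imread('pics/side0.png')[205:315,250:325]; b=cv2.imread('pics/top0.png')[205:270,155:265]
a=cv2.resize(a,(400,587),interpolation=cv2.INTER_CUBIC); b=cv2.resize(b,(396,234),interpolation=cv2.INTER_CUBIC)
c=np.zeros((587,800,3),np.uint8); c[:,:400]=a; c[:234,402:798]=b
cv2.imwrite('pics/c1.png',np.clip((c/255.)**.6*255,0,255).astype(np.uint8))
```

```text
(no output)
```

View pics/c1.png

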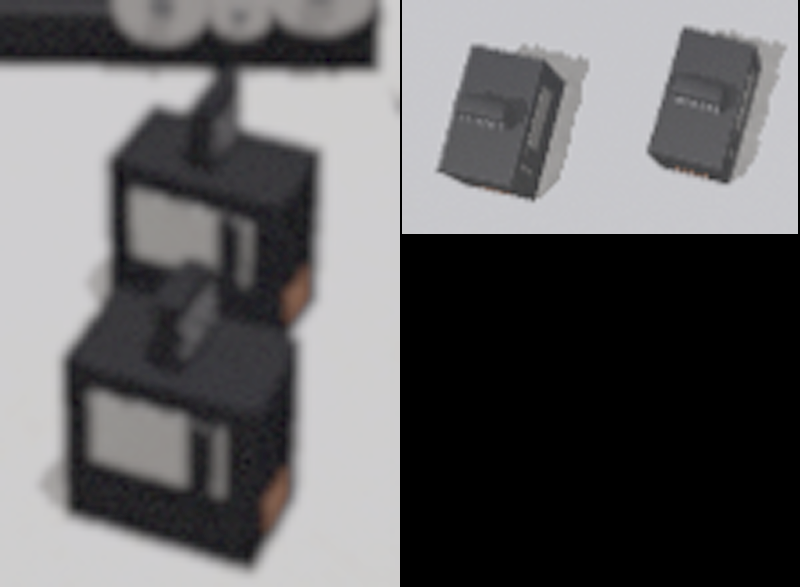

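Both cartridges have copper contacts on their near (-x) end. The bay's contact is on its -x wall, so the bars point away from the robot (+x), at about -19° and -17°. I go to cartridge A (the right one) first.

```bash
python3 -m creep '[[[100,-268,83,30,22],[100,-268,83,30,22],[100,-268,83,30,22],[100,-268,83,30,22],[100,-268,83,60,22],[100,-268,83,80,22],[100,-268,83,80,22]]]' 25
python3 - <<'E'
from h import *
z=np.load('top0.npz'); im=z['im'].astype(int); W=xyz('top',z['d']); H=W[...,2]
v,u=np.mgrid[:420,:560]
bl=(im[...,2]>1.6*im[...,0])&(im[...,2]>50)&(u>165)&(u<235)&(v>120)&(v<200)&(z['d']>0)&(H>.028)&(H<.045)
b=cv2.morphologyEx(bl.astype(np.uint8),cv2.MORPH_CLOSE,np.ones((2,2)))>0
b=max(blobs(bl),key=lambda b:b.sum());print(b.sum(),rect(W[b]))
red=(im[...,0]>1.8*im[...,2])&(im[...,0]>1.8*im[...,1])&(u>240)&(u<290)&(v>140)&(v<175); print('red',rect(W[red&(H>.07)]))
E
```

```text
clock: 2.7
position: [0.4667, 0.1753, 0.1543]
eef_rot: [3.141, -0.001, -1.901]
ft_force: [0.4, 0.0, 0.2]
grip_width: 0.0871
gripper_force: 0.0
541 [649.7 259.9 150.  121.1 175.3]
red [487.1 130.3 337.8  75.6 172.5]
```

```bash
python3 -m creep '[[[100,-1,0,40,0],[100,-1,0,66,0],[100,-1,0,72,0],[0,-1,0,72,0],[0,-1,0,72,0],[0,-1,0,72,0],[0,-1,0,72,0],[0,-1,0,72,0],[0,-1,0,72,0]]]' 25
python3 -m creep '[[[0,0,0,0,0],[0,0,0,0,0],[0,0,0,0,0],[0,0,0,-10,0],[0,0,0,-30,0],[0,0,0,-40,0],[0,0,0,-40,0],[0,0,0,-40,0],[0,0,0,-40,0],[0,0,0,-40,0]]]'
```

```text
clock: 3.82
position: [0.4673, 0.1768, 0.0823]
eef_rot: [3.142, -0.0, -1.901]
ft_force: [0.4, 0.7, 0.0]
grip_width: 0.0351
gripper_force: 0.0
clock: 5.08
position: [0.4671, 0.1766, 0.1218]
eef_rot: [3.141, -0.001, -1.902]
ft_force: [0.4, 0.5, -2.4]
grip_width: 0.0116
gripper_force: 25.0
```

```bash
python3 -m creep '[[[0,0,0,0,0],[0,0,0,0,0]]]'; python3 -m creep '[[[0,0,0,0,0],[0,0,0,0,0]]]'|grep ft; python3 -m creep '[[[0,0,0,0,0],[0,0,0,0,0]]]'|grep ft
```

```text
clock: 5.32
position: [0.4673, 0.1768, 0.1222]
eef_rot: [3.142, -0.0, -1.902]
ft_force: [0.3, 0.1, -3.1]
grip_width: 0.0117
gripper_force: 25.0
ft_force: [0.0, -0.5, -2.6]
ft_force: [0.1, -0.1, -3.3]
```

Cartridge A weighs about 2.9 N (0.29 kg). Both are under 0.35 kg and the full one is more than twice the other, so A is the full one. I carry it above the bay.

```bash
python3 -m creep '[[[0,0,0,-50,0],[0,30,-25,-100,-8],[0,237,-190,-110,-24],[0,237,-190,-110,-24],[0,237,-190,-110,-24],[0,237,-190,-110,-24],[0,237,-190,-110,-24],[0,237,-190,-110,-24],[0,237,-190,-110,-24],[0,237,-190,-110,-24]]]'
python3 - <<'E'
from h import *
s=bot.get_state(); im,d=snapshot('wrist'); np.savez('w3.npz',im=im,d=d,p=s['position'],e=s['eef_rot'])
cv2.imwrite('pics/w3.png',im[:,:,::-1]); W=xyz('wrist',d,s); H=W[...,2]
print(s['position'],s['eef_rot'])
T=(W-s['position'])@Ro.from_euler('xyz',s['eef_rot']).as_matrix()*1000
v,u=np.mgrid[:420,:560]
m=(T[...,2]>-2)&(T[...,2]<12)&(abs(T[...,0])<45)&(abs(T[...,1])<60)
for b in blobs(m,60): print(b.sum(),T[b].min(0).round(1),T[b].max(0).round(1),rect(T[b]/1000),'uv',u[b].mean(),v[b].mean())
E
```

```text
clock: 7.08
position: [0.5698, -0.1081, 0.2323]
eef_rot: [3.142, 0.0, -1.481]
ft_force: [-0.4, -0.9, -2.9]
grip_width: 0.012
gripper_force: 25.0
[ 0.56980733 -0.10806037  0.23233278] [ 3.14153278e+00  2.00261347e-04 -1.48116404e+00]
4456 [ -0.5 -38.8  -2. ] [22.9 36.9 12. ] [11.2 -1.  75.8 23.3 90.1] uv 279.12881508078993 223.43783662477557
```

View pics/w3.png

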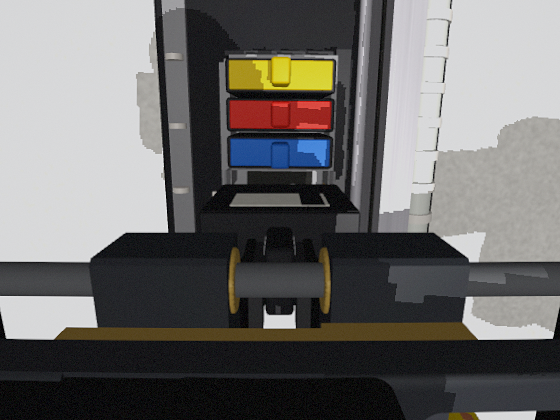

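The view shows the cartridge's top at rows 185–235, square over the bay with the colour cartridges behind it. It sits about 1 mm off along x, so I correct that and descend slowly.

```bash
python3 -m creep '[[[0,0.3,1,20,0.4],[0,0.3,1,38,0.4],[0,0.3,1,42,0.4],[0,0.3,1,45,0.4],[0,0.3,1,48,0.4],[0,0.3,1,51,0.4],[0,0.3,1,54,0.4],[0,0.3,1,54,0.4]]]'
```

```text
clock: 8.12
position: [0.5689, -0.1095, 0.178]
eef_rot: [3.141, 0.0, -1.49]
ft_force: [0.6, -0.7, -3.2]
grip_width: 0.0116
gripper_force: 25.0
```

```bash
python3 -m creep '[[[0,0,0,3,0],[0,0,0,6,0],[0,0,0,9,0],[0,0,0,12,0],[0,0,0,15,0],[0,0,0,18,0],[0,0,0,18,0]]]'
```

```text
clock: 9.0
position: [0.5689, -0.1095, 0.1599]
eef_rot: [3.141, 0.0, -1.49]
ft_force: [0.6, 0.5, -3.2]
grip_width: 0.0119
gripper_force: 25.0
```

```bash
python3 -m creep '[[[0,0,0,2,0],[0,0,0,4,0],[0,0,0,5,0],[0,0,0,6,0],[0,0,0,7,0],[0,0,0,8,0],[0,0,0,8,0]]]' 40
python3 -m creep '[[[0,0,0,1,0],[0,0,0,2,0],[0,0,0,3,0],[0,0,0,3,0]]]'
```

```text
clock: 9.88
position: [0.5688, -0.1096, 0.1526]
eef_rot: [3.141, -0.0, -1.49]
ft_force: [-1.3, -0.8, 0.5]
grip_width: 0.0119
gripper_force: 40.0
clock: 10.38
position: [0.5688, -0.1094, 0.1485]
eef_rot: [3.141, 0.0, -1.49]
ft_force: [-0.9, 0.0, -1.1]
grip_width: 0.0118
gripper_force: 40.0
```

```bash
python3 -m creep '[[[0,0,0,1,0],[0,0,0,2,0],[0,0,0,3,0],[0,0,0,4,0],[0,0,0,4,0]]]'
python3 -m creep '[[[0,0,0,0.7,0],[0,0,0,1.4,0],[0,0,0,1.4,0]]]'
```

```text
clock: 11.0
position: [0.5689, -0.1094, 0.145]
eef_rot: [3.141, 0.0, -1.49]
ft_force: [-2.3, -0.2, -2.9]
grip_width: 0.0121
gripper_force: 40.0
clock: 11.38
position: [0.569, -0.1094, 0.1435]
eef_rot: [3.141, 0.0, -1.49]
ft_force: [-1.2, -0.2, -4.3]
grip_width: 0.0119
gripper_force: 40.0
```

```bash
for i in 1 ; do python3 -m creep '[[[0,0,0,0.5,0],[0,0,0,1,0],[0,0,0,1,0]]]'; python3 -m creep '[[[0,0,0,0.5,0],[0,0,0,0.5,0]]]'; done
```

```text
clock: 11.75
position: [0.5692, -0.1094, 0.143]
eef_rot: [-3.141, -0.0, -1.49]
ft_force: [-1.7, -0.3, -3.0]
grip_width: 0.0117
gripper_force: 40.0
clock: 12.0
position: [0.5697, -0.1094, 0.1424]
eef_rot: [-3.14, -0.0, -1.49]
ft_force: [0.3, 0.2, -3.1]
grip_width: 0.0119
gripper_force: 40.0
```

```bash
python3 -m creep '[[[0,0,0,0.5,0],[0,0,0,0.5,0]]]'; python3 -m creep '[[[0,0,0,0.5,0],[0,0,0,0.5,0]]]'
```

```text
clock: 12.25
position: [0.5697, -0.1094, 0.1422]
eef_rot: [-3.14, -0.0, -1.489]
ft_force: [0.5, 0.7, -2.3]
grip_width: 0.0116
gripper_force: 40.0
clock: 12.5
position: [0.5697, -0.1094, 0.1419]
eef_rot: [-3.14, -0.0, -1.489]
ft_force: [-0.0, 0.5, -0.5]
grip_width: 0.0115
gripper_force: 40.0
```

```bash
python3 -m creep '[[[0,0,0,0.5,0],[0,0,0,0.5,0]]]'|grep -E 'pos|ft'; python3 -m creep '[[[0,0,0,0.5,0],[0,0,0,0.5,0]]]'|grep -E 'pos|ft'; python3 -m creep '[[[0,0,0,0.5,0],[0,0,0,0.5,0]]]'|grep -E 'pos|ft'
```

```text
position: [0.5697, -0.1095, 0.1416]
ft_force: [-0.1, 0.2, 1.7]
position: [0.5697, -0.1095, 0.1412]
ft_force: [0.1, 1.1, 5.4]
position: [0.5697, -0.1095, 0.141]
ft_force: [-1.2, 1.5, 6.9]
```

The pushing force fell back and x shifted at z = 0.1424, where the seal was first felt; this fits the latch snapping over the bar. The net push reached about 10 N. I release, back off and check.

```bash
python3 -m creep '[[[0,0,0,-1.5,0],[40,0,0,-1.5,0],[40,0,0,-1.5,0],[40,0,0,-1.5,0],[60,0,0,-1.5,0],[60,0,0,-40,0],[60,0,0,-90,0],[60,-30,0,-100,0],[60,-30,0,-100,0],[60,-30,0,-100,0]]]'
python3 - <<'E'
from h import *
s=bot.get_state(); im,d=snapshot('wrist'); W=xyz('wrist',d,s); H=W[...,2]
cv2.imwrite('pics/w4.png',cv2.resize(im[60:270,130:410,::-1],(800,600),interpolation=cv2.INTER_CUBIC))
print(s['position'])
m=(abs(W[...,0]-.57)<.05)&(abs(W[...,1]+.109)<.03)
for lo,hi in((.125,.148),(.155,.18)):
    for b in blobs(m&(H>lo)&(H<hi),60): print(b.sum(),rect(W[b]),np.percentile(H[b],[10,50,90]).round(4))
# latch
m=(abs(W[...,0]-.617)<.012)&(abs(W[...,1]+.105)<.012)&(H>.09)&(H<.115)&(im.min(2)>90)
print('latch',m.sum(),rect(W[m]),W[m].mean(0))
z=np.load('w2.npz');s2=dict(position=z['p'],eef_rot=z['e']);W=xyz('wrist',z['d'],s2);im=z['im'];H=W[...,2]
m=(abs(W[...,0]-.617)<.012)&(abs(W[...,1]+.105)<.012)&(H>.09)&(H<.115)&(im.min(2)>90)
print('latch before',m.sum(),rect(W[m]),W[m].mean(0))
E
```

```text
clock: 14.5
position: [0.5662, -0.0797, 0.2392]
eef_rot: [3.14, 0.0, -1.489]
ft_force: [-0.6, 0.5, -0.2]
grip_width: 0.0521
gripper_force: 0.0
[ 0.56619695 -0.07966985  0.23916741]
185 [ 588.5 -137.3   45.1    3.4    0. ] [0.1291 0.1303 0.1344]
5489 [ 570.3 -110.    76.3   43.8    4.6] [0.137  0.138  0.1389]
918 [ 570.5 -110.    29.6   12.8   94.9] [0.1658 0.1678 0.1687]
latch 222 [ 619.3 -104.9   23.3   10.6   95. ] [ 0.61901546 -0.10553394  0.10260544]
latch before 324 [ 617.3 -104.4   24.2   15.    95.3] [ 0.61723921 -0.10562847  0.1001632 ]
```

View pics/w4.png

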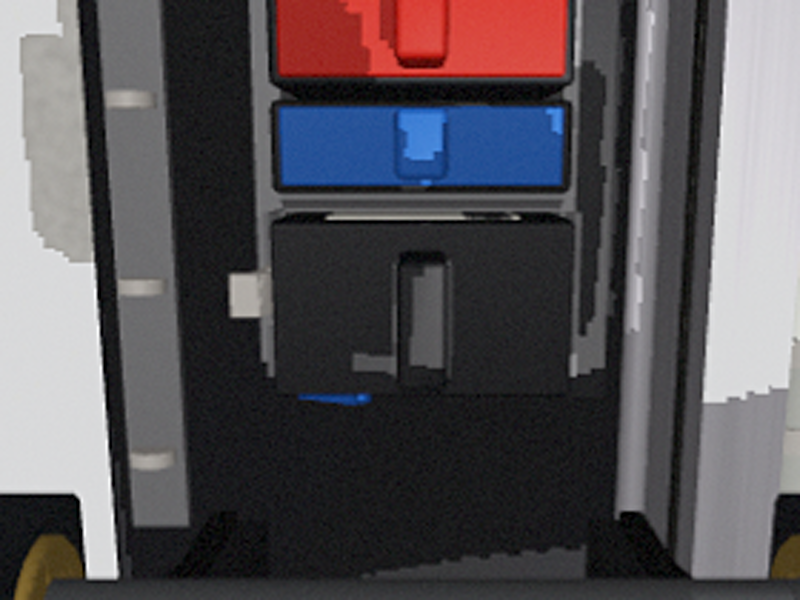

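The picture shows the cartridge seated square in the bay with its top at z = 0.138. The latch is at (248,295), with its outer edge where it was at rest (624.6 against 624.8 mm), so it has snapped home. Now the other cartridge.

```bash
python3 -m creep '[[[100,-385,70,0,22],[100,-385,70,0,22],[100,-385,70,0,22],[100,-385,70,0,22],[100,-385,70,40,22],[100,-385,70,80,22],[100,-385,70,80,22],[100,-385,70,80,22]]]' 25
```

```text
clock: 15.55
position: [0.4639, 0.2991, 0.1562]
eef_rot: [3.138, -0.006, -1.871]
ft_force: [0.1, -0.5, 0.6]
grip_width: 0.0871
gripper_force: 0.0
```

```bash
python3 -m creep '[[[100,0,0,40,0],[100,0,0,68,0],[100,0,0,74,0],[0,0,0,74,0],[0,0,0,74,0],[0,0,0,74,0],[0,0,0,74,0],[0,0,0,74,0],[0,0,0,74,0],[0,0,0,74,0]]]'
python3 -m creep '[[[0,0,0,0,0],[0,0,0,0,0],[0,0,0,0,0],[0,0,0,-10,0],[0,0,0,-40,0],[0,0,0,-80,0],[0,0,0,-80,0],[0,0,0,-80,0],[0,0,0,-80,0]]]'
python3 -m creep '[[[0,0,0,0,0],[0,0,0,0,0]]]'|grep ft
```

```text
clock: 16.8
position: [0.4656, 0.2985, 0.0859]
eef_rot: [3.142, -0.0, -1.874]
ft_force: [-0.6, 0.1, -0.6]
grip_width: 0.025
gripper_force: 0.0
clock: 17.92
position: [0.465, 0.2979, 0.1648]
eef_rot: [3.14, -0.002, -1.874]
ft_force: [-0.1, -0.1, -1.5]
grip_width: 0.0118
gripper_force: 25.0
ft_force: [-0.3, 0.3, -0.6]
```

It weighs about 1 N, so this is the spent one. I place it in the tray.

```bash
python3 -m creep '[[[0,-19,-188,0,-12],[0,-19,-188,0,-12],[0,-19,-188,0,-12],[0,-19,-188,0,-12],[0,-19,-188,20,-12],[0,-19,-188,50,-12],[0,-19,-188,66,-12],[0,-19,-188,70,-12],[0,-19,-188,70,-12]]]'
python3 -m creep '[[[0,0,0,1,0],[0,0,0,2,0],[0,0,0,3,0],[0,0,0,4,0],[0,0,0,4,0]]]'
```

```text
clock: 19.3
position: [0.651, 0.261, 0.0966]
eef_rot: [-3.141, 0.0, -1.664]
ft_force: [-0.5, 0.7, -0.7]
grip_width: 0.0117
gripper_force: 25.0
clock: 19.92
position: [0.6507, 0.2605, 0.0917]
eef_rot: [3.141, -0.0, -1.664]
ft_force: [0.4, -0.4, -0.6]
grip_width: 0.0116
gripper_force: 25.0
```

```bash
python3 -m creep '[[[0,0,0,1,0],[0,0,0,2,0],[0,0,0,2,0]]]'
```

```text
clock: 20.3
position: [0.6508, 0.2606, 0.0898]
eef_rot: [3.142, -0.0, -1.664]
ft_force: [0.1, 0.2, -0.8]
grip_width: 0.012
gripper_force: 25.0
```

```bash
python3 -m creep '[[[0,0,0,0.5,0],[0,0,0,1,0],[0,0,0,1,0]]]'|grep -E 'pos|ft'; python3 -m creep '[[[40,0,0,0,0],[40,0,0,0,0],[40,0,0,0,0],[60,0,0,0,0],[60,0,0,-40,0],[60,0,0,-90,0],[60,60,0,-150,0],[60,120,0,-160,0],[60,180,0,-160,0],[60,180,0,-160,0]]]'
python3 - <<'E'
from h import *
im,d=snapshot('top'); W=xyz('top',d); H=W[...,2]; cv2.imwrite('pics/top9.png',im[:,:,::-1])
m=(abs(W[...,0]-.65)<.07)&(abs(W[...,1]-.26)<.055)
for lo,hi in((.07,.092),(.1,.12)):
    for b in blobs(m&(H>lo)&(H<hi),20): print(b.sum(),rect(W[b]),np.median(H[b]))
E
```

```text
position: [0.6508, 0.2606, 0.0897]
ft_force: [-2.3, 0.4, 4.8]
clock: 21.92
position: [0.6336, 0.0781, 0.2502]
eef_rot: [-3.14, 0.001, -1.668]
ft_force: [0.0, 1.0, 0.0]
grip_width: 0.0522
gripper_force: 0.0
```

View pics/top9.png

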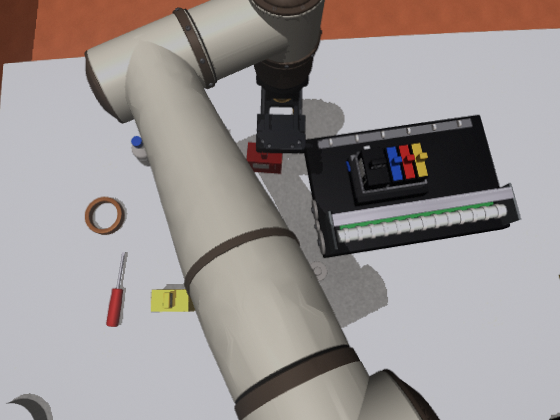

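The arm hides the tray in this view; the other things look unmoved. I check the tray with the side camera's depth.

Run:
```python
from h import *
im,d=snapshot('side'); W=xyz('side',d); H=W[...,2]; cv2.imwrite('pics/side9.png',im[:,:,::-1])
for nm,o in(('tray',(.65,.26)),('bay',(.57,-.109))):
    m=(abs(W[...,0]-o[0])<.06)&(abs(W[...,1]-o[1])<.045)
    for lo,hi in((.068,.09),(.095,.12),(.13,.145),(.155,.18)):
        for b in blobs(m&(H>lo)&(H<hi),15): print(nm,lo,b.sum(),rect(W[b]),np.percentile(H[b],[50,95]))
```

```text
tray 0.068 685 [652.6 261.1  77.9  48.7 175.4] [0.08227561 0.08482665]
tray 0.095 131 [651.8 260.3  32.8  13.3  82.5] [0.10908868 0.11401151]
bay 0.068 363 [ 567.3 -107.6  105.9   78.2    6.8] [0.07763678 0.08863241]
bay 0.095 350 [ 575.4 -109.6   98.6   70.2   10.1] [0.10569039 0.11863505]
bay 0.13 347 [ 572.2 -119.5   75.6   72.3    4.8] [0.13858051 0.14148432]
bay 0.155 65 [ 573.  -121.5   62.5   12.8   95.8] [0.16410963 0.17087684]
```

View pics/side9.png

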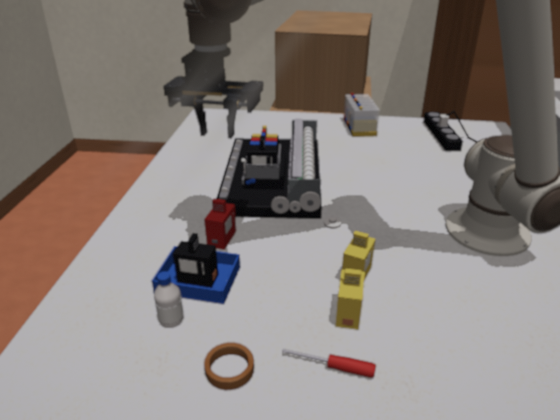

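The spent cartridge stands upright in the tray at (196,265), the full one sits in the carriage at (262,160), and nothing else has moved.

```bash
python3 -c "
from bench import bot
print(bot.hand_in())"
```

```text
the job is handed in; nothing more can be done
None
```

The full cartridge (about 2.9 N) is pushed home in the bay with its latch snapped over it, the spent one (about 1 N) stands upright in the blue tray, nothing else looks moved, and the job is handed in at about 22 s.

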